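# Count along the rail and push the seasoning pot into the third gap

## Robot

A 6-joint arm with a two-finger parallel gripper is mounted at the origin on the work surface. World frame = base frame: x ahead of the robot, y to its left, z up, the work surface at z = 0. Lengths are in mm, angles in degrees, forces in N, time in s.
With the tool pointing down it reaches from about 350 to 850 mm from the base axis. Payload 8.1 kg.
Tool frame: the origin (TCP) lies midway between the tips of the shut fingers; the grasp point (between the pads) lies 19 mm behind it; z points along the fingers, y is the line along which they close (so a half turn about z gives the same grasp; the last joint's range is limited). The gripper opens to 85 mm and grips with 20 to 120 N. Pads are 22 mm wide; open, the fingers measure 114 mm over their backs; the gripper's body (76 mm by 85 mm) begins 54 mm behind the grasp point. The pads swing forward as they close: fully open they stand 13 mm farther back than shut.
Start: joints at [65.18, 7.471, 85.268, -0, 87.261, -4.893], TCP at [204.477, 564.087, 231.292] pointing down, gripper open.
Joint ranges: [-169.43, 169.43], [-51.17, 129.36], [1.28, 143.12], [-76.62, 256.62], [0, 156.53], [-152.29, 152.29]. Speed limits (degrees/s): [136.94, 136.94, 159.86, 180, 180, 180].

## Interface

Orientations are given as [roll, pitch, yaw] about the fixed x, y, z axes, in that order (R = Rz(yaw) Ry(pitch) Rx(roll)).
In Python, from bench import r gives the robot as it stands. The module is installed in compiled form; this text tells all that it offers.
- The arm moves only by the tool jog_arm, never from a script. Its argument "rows" is a list of rows, each a list of 2 entries, a list of its own where there are three numbers: the shift along the tool's x, y, z in mm, then the turn, a rotation vector about the tool's x, y, z in rad. A call has 1 to 10 rows; each row is the pose to reach, as a shift and turn from the pose commanded when the call began, along the tool's axes at that moment; what a row does not reach only later rows make up. A row lasts 1/10 s, in which the tool goes at most 50 mm and 8.59 degrees, less where a joint would pass 70% of its speed; a pose out of reach is approached as far as the arm can. A call with a gripper value outside its range is refused whole. "grip" is the finger opening in mm, from 0 to 85.4, set as the call begins (left out, the last holds). The fingers move at their own pace and stop on an object; "force" is the grip in N (left out, the last holds). Time passes only in rows, so rows that repeat a pose let the fingers close. It gives the time, the measured TCP pose, the force, the opening and the grip force at its end, in the units of the state.
- r.sense(): the state, without advancing time (a new reading comes with each control period).
- r.snapshot(name): name is "scene" or "side" or "wrist"; returns (picture, depth): 480x640x3 uint8, blue, green, red; 480x640 float32, mm along the optical axis (not along the pixel's ray), 0 where there is no reading.
- r.camera_params(name): a dict with "fx", "fy", "cx", "cy" (pixels), "pose" (4x4, takes a point from camera to world coordinates); the wrist camera has in their place "tool_from_camera" (4x4, takes a point from camera to tool coordinates, whose origin is the TCP and whose axes are the flange's). Camera axes: x right, y down, z forward; pixel columns grow to the right and rows downward; lengths in mm; the calibration is good to about 2 mm. The wrist camera is an equidistant fisheye: a pixel r from the principal point sees the ray r / f radians off the axis. A picture is of the moment at which its call begins: read the wrist's pose just before it. camera_params takes no time and is no camera call.
- r.hand_in(): hands the job in; it is judged then, once.
The state is a dict: "time": time; "joint_pos": joint angles; "qd": joint speeds; "joint_efforts": joint torques, N m; "tool_pos": TCP position; "tcp_rot": TCP orientation; "ft_force": force on the tool from outside, world axes, zero at the start; "wrist_torque": the same for the moment, N m; "finger_gap": finger opening in mm; "grip_force": force on a finger pad.
Only numpy, scipy, OpenCV 4.12 (cv2) and the standard library are available. Lean on these libraries where they do the work, as an engineer would, in place of code of your own. Each camera call takes 0.05 s, during which the arm holds its last target. There are 200 camera calls.

## Task

Rest a fingertip lightly on top of the white rack's front rail at its first gap, at the blue-capped left end as the robot sees it, and run it along over the second gap to the third, counting. Then push the yellow-lidded pot over the worktop with the fingertips into that third gap, under the rail, until it meets the back bars, and draw the fingers clear. Do not pinch, lift or tip the pot, and leave everything else standing where it is.

Things in the scene. Friction and masses are not known exactly. Their poses are not given: they have to be found in the camera images.
- rack: low white-coated steel rack fixed to the worktop: 412 mm long over its end caps (y axis, to its left end as the robot sees it), 56 mm deep (x axis, into the gaps, away from the robot), 66 mm high. Six divider hoops of 6 mm bar, 78 mm apart, make five equal gaps, each 72 mm wide between the bars, open in front and above, with the worktop for floor. Rail end caps: left blue, right grey. Origin: on the worktop, in the middle of the third gap
- gap1 (a point): point on top of the front rail, over the middle of the first gap counted from the blue-capped left end; axes as the rack's
- gap2 (a point): point on top of the front rail, over the middle of the second gap counted from the blue-capped left end; axes as the rack's
- gap3 (a point): point on top of the front rail, over the middle of the third gap counted from the blue-capped left end; axes as the rack's. The front rail is a white box bar along the whole front, 14 mm from front to back (from 30 to 16 mm before the rack's origin), its underside 54 mm and its flat top 66 mm above the worktop: pots pass under it, fingers do not
- back3 (a point): face of the back bars in the middle of the third gap, 20 mm behind the rack's origin and 20 mm up. A pot that meets the bars has its centre 31 mm before this point and sticks out 12 mm in front of the rail, so that a finger in front of the rail can push it home
- yellow_pot: steel seasoning pot with a yellow plastic lid, a straight round tin 62 mm across and 46 mm high (lid included, slightly smaller across than the tin), about 0.2 kg; the one to push, standing on the worktop between the robot and the rack. Origin: centre of its underside, z up
- green_pot: steel seasoning pot with a green plastic lid, a straight round tin 62 mm across and 46 mm high (lid included, slightly smaller across than the tin), about 0.2 kg; stands on the worktop before the rack, must not be moved. Origin: centre of its underside, z up
- black_pot: steel seasoning pot with a black plastic lid, a straight round tin 62 mm across and 46 mm high (lid included, slightly smaller across than the tin), about 0.2 kg; stands in the second or the fifth gap of the rack, must not be moved. Origin: centre of its underside, z up
- red_pot: steel seasoning pot with a red plastic lid, a straight round tin 62 mm across and 46 mm high (lid included, slightly smaller across than the tin), about 0.2 kg; stands in the second or the fifth gap of the rack, must not be moved. Origin: centre of its underside, z up
- oil_bottle: yellow squeeze bottle, 60 mm across, 190 mm tall to the tip of its white nozzle, to the left of the rack; origin at the centre of its underside
- sauce_bottle: red squeeze bottle, 60 mm across, 190 mm tall to the tip of its white nozzle, to the right of the rack; origin at the centre of its underside
- steel_pan: open steel pot 130 mm across and 100 mm high, to the left; origin at the centre of its underside
- ladle: steel spoon 220 mm long lying on the worktop to the right; origin under its middle
Not all that is in view belongs to the job. Leave any orange look-alike of the yellow_pot alone.

How it is judged (in metres and radians):
On the way, in this order (a step that is already met when the one before it is completed fails the run):
1. a fingertip touches the top of the front rail at the first gap (contact force between the fingers and rack above 0.2 N and horizontal distance between the grasp point and gap1 below 0.036 m and height (world z) of the grasp point above 0.06 m), for 0.05 s.
2. a fingertip touches the top of the front rail at the second gap (contact force between the fingers and rack above 0.2 N and horizontal distance between the grasp point and gap2 below 0.036 m and height (world z) of the grasp point above 0.06 m), for 0.05 s.
3. a fingertip touches the top of the front rail at the third gap (contact force between the fingers and rack above 0.2 N and horizontal distance between the grasp point and gap3 below 0.036 m and height (world z) of the grasp point above 0.06 m), for 0.05 s.
4. the yellow pot has been pushed home in the third gap (x of yellow_pot in the frame of rack between -0.017 and -0.004 m and y of yellow_pot in the frame of gap3 between -0.012 and 0.012 m and angle between yellow_pot's own z axis and vertical below 0.15 rad and height (world z) of yellow_pot below 0.006 m), for 0.2 s.
At the end, for the whole second after the job is handed in: the yellow pot stands upright on the worktop at rest in the third gap, within 6 mm of meeting the back bars and within 12 mm of the gap's middle, and the other pots, bottles, pan and ladle are within 20 mm of where they stood (all of step 4 and linear speed of yellow_pot below 0.01 m/s and distance of each of green_pot, black_pot, red_pot, oil_bottle, sauce_bottle, steel_pan, ladle from where it was at the start of the episode below 0.02 m); the robot touches nothing.
It fails at once if the yellow pot is lifted more than 10 mm off the worktop (height (world z) of yellow_pot above 0.01 m).
It fails at once if the yellow pot is tipped by more than 0.35 rad (angle between yellow_pot's own z axis and vertical above 0.35 rad).
It fails at once if the yellow pot is pinched or rammed (more than 30 N from the fingers) (contact force between the fingers and yellow_pot above 30 N).
It fails at once if the rack is pressed with more than 35 N (contact force between any of the fingers, the arm and rack above 35 N).
It fails at once if a bystander is moved more than 20 mm (distance of any of green_pot, black_pot, red_pot, oil_bottle, sauce_bottle, steel_pan, ladle from where it was at the start of the episode above 0.02 m).
It also fails if it takes over 67 s, if anything falls off the work surface, if the arm or the gripper's body presses on something with over 40 N, if the wrist force passes 120 N, or if a joint passes its speed limit or range.

## Working session

There is one attempt and no reset: what is moved stays moved. The work goes in short steps, Python scripts to look and compute and a tool call to move; the robot and the scene stay as the last step left them, time stands still between calls to the robot, and variables do not carry over. Pictures are saved under pics/ and viewed, at most 10 in all, crops included, and the job is handed in when it is done.

Besides the shell and the picture viewer there is one more tool, called after "Call:" by a JSON object that holds its "method" and its "body", one argument or row to a line. jog_arm: Moves the arm, as the interface text tells. Its arguments: {"type":"object","properties":{"rows":{"type":"array"},"grip":{"type":"number"},"force":{"type":"number"}},"required":["rows"]}

```bash
mkdir -p pics; python3 - <<'E'
from bench import r
import cv2,numpy as np
s=r.sense();print(s)
for n in("scene","side"):
    p,d=r.snapshot(n);cv2.imwrite(f"pics/{n}0.png",p);np.save(f"pics/{n}0.npy",d)
    print(n,r.camera_params(n))
print(r.camera_params("wrist"))
E
```

```text
{'time': 0.0, 'joint_pos': array([ 6.51813911e+01,  7.51618435e+00,  8.53315479e+01,  2.36725060e-03,
        8.72602946e+01, -4.89455948e+00]), 'qd': array([ 0.06954405,  0.0350588 , -0.04115826,  0.02834088, -0.06795164,
        0.01446402]), 'joint_efforts': array([-1.02735405e-03, -5.69414163e+01, -5.00540650e+01, -3.13173141e-04,
        1.47663866e-02,  4.52610630e-05]), 'tool_pos': array([204.20851206, 563.58514245, 230.21146164]), 'tcp_rot': array([-1.79892569e+02, -1.15728041e-02,  1.60075824e+02]), 'ft_force': array([-0.20690107,  0.6567223 , -0.45981582]), 'wrist_torque': array([ 0.04504022, -0.00226651, -0.04687956]), 'grip_force': 0.0, 'finger_gap': 85.72870965640973}
scene {'fx': 484.30776631573616, 'fy': 484.30776631573616, 'cx': 316.76811544574997, 'cy': 238.56224774914836, 'pose': array([[ 8.53877835e-01,  3.31535084e-01, -4.01219556e-01,
         9.45975261e+02],
       [ 5.20407402e-01, -5.31557094e-01,  6.68298729e-01,
        -8.01120600e+02],
       [ 8.29337389e-03, -7.79443098e-01, -6.26418132e-01,
         8.55898133e+02],
       [ 0.00000000e+00,  0.00000000
[... 273 characters left out ...]
1, -3.95398408e-01,  6.83386116e-01,
        -8.53345717e+02],
       [ 2.54046111e-02, -8.75002805e-01, -4.83450821e-01,
         6.74896370e+02],
       [ 0.00000000e+00,  0.00000000e+00,  0.00000000e+00,
         1.00000000e+00]])}
{'fx': 371.64829954431775, 'fy': 371.64829954431775, 'cx': 314.8983764146626, 'cy': 236.22729504178392, 'tool_from_camera': array([[-7.12850331e-04, -9.61178153e-01, -2.75927618e-01,
         6.94834730e+01],
       [ 9.99999570e-01, -8.48938912e-04,  3.73762916e-04,
         4.52126063e-01],
       [-5.93498441e-04, -2.75927233e-01,  9.61178344e-01,
        -1.41795768e+02],
       [ 0.00000000e+00,  0.00000000e+00,  0.00000000e+00,
         1.00000000e+00]])}
```

View pics/scene0.png

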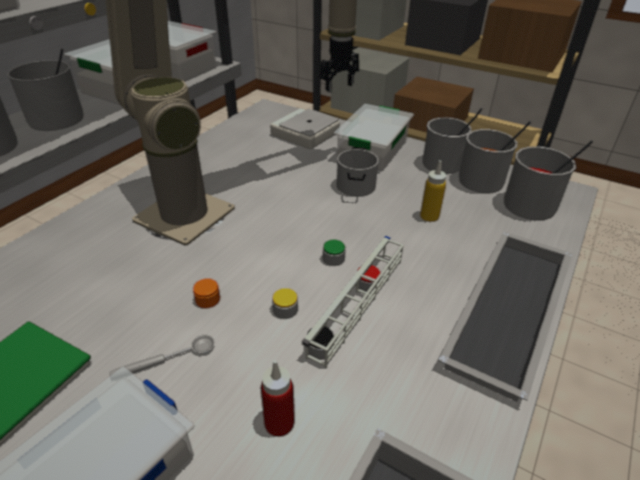

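View pics/side0.png

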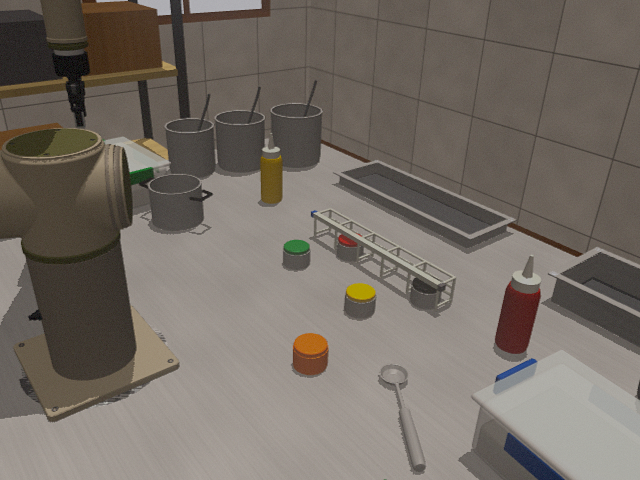

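The scene view shows yellow (285,300), green (334,250), red in gap 2 (372,272), black in gap 5 (322,337) and the blue cap at (388,238). In the side view yellow is at (360,300), green (297,252), and the blue cap about (315,213).

```bash
cat > h.py <<'E'
import cv2,numpy as np
from bench import r
def ray(c,u,v):
    d=np.array([(u-c["cx"])/c["fx"],(v-c["cy"])/c["fy"],1]);P=c["pose"]
    return P[:3,3],P[:3,:3]@d
def plane(c,u,v,z):
    o,d=ray(c,u,v);return o+d*(z-o[2])/d[2]
def tri(rs):
    A=0;b=0
    for o,d in rs:
        d=d/np.linalg.norm(d);M=np.eye(3)-np.outer(d,d);A=A+M;b=b+M@o
    return np.linalg.solve(A,b)
def blob(img,lo,hi,roi,minA=5):
    h=cv2.cvtColor(img,cv2.COLOR_BGR2HSV);m=cv2.inRange(h,np.array(lo),np.array(hi))
    k=np.zeros_like(m);x0,y0,x1,y1=roi;k[y0:y1,x0:x1]=m[y0:y1,x0:x1]
    n,l,s,c=cv2.connectedComponentsWithStats(k)
    i=1+np.argmax(s[1:,4]);return c[i],s[i]
E
python3 - <<'E'
from h import *
I={n:cv2.imread(f"pics/{n}0.png") for n in("scene","side")};C={n:r.camera_params(n) for n in I}
T={"yellow":((22,140,100),(34,255,255),(260,280,310,320),(340,280,385,315)),
"green":((45,100,50),(80,255,255),(315,235,355,270),(275,235,320,270)),
"red":((0,150,80),(6,255,255),(355,255,390,290),(330,230,365,262)),
"bluecap":((100,100,40),(125,255,255),(375,228,400,250),(300,200,330,225)),
"orange":((5,150,80),(16,255,255),(185,270,225,310),(285,325,335,375))}
for k,(lo,hi,a,b) in T.items():
    try:
        ca,sa=blob(I["scene"],lo,hi,a);cb,sb=blob(I["side"],lo,hi,b)
        print(k,ca,sa[4],cb,sb[4],"tri",tri([ray(C["scene"],*ca),ray(C["side"],*cb)]).round(1),plane(C["scene"],*ca,46).round(1),plane(C["side"],*cb,46).round(1))
    except Exception as e: print(k,e)
a=cv2.resize(I["scene"][225:375,290:420],None,fx=4,fy=4,interpolation=cv2.INTER_CUBIC)
b=cv2.resize(I["side"][195:315,300:470],None,fx=4,fy=4,interpolation=cv2.INTER_CUBIC)
cv2.imwrite("pics/ca.png",a);cv2.imwrite("pics/cb.png",b)
E
```

```text
yellow [284.5 297.5] 344 [360.28198433 291.05483029] 383 tri [ 474.4 -158.4   41.8] [ 477.2 -162.8   46. ] [ 470.4 -161.6   46. ]
green [333.63362069 246.76724138] 232 [296.256 245.768] 250 tri [479.8  62.4  42.2] [482.5  57.   46. ] [476.3  58.5  46. ]
red [372.25641026 271.7008547 ] 117 [345.91578947 240.14736842] 95 tri [604.9  38.8  29.9] [611.1  24.   46. ] [584.   14.7  46. ]
bluecap [387.5 237. ] 2 [313.25  211.375] 8 tri [592.8 148.1  63.5] [584.9 169.2  46. ] [615.4 176.7  46. ]
orange [206.50186567 291.83768657] 536 [310.11785298 349.6966161 ] 857 tri [ 296.1 -229.3   26.9] [ 311.8 -243.8   46. ] [ 281.8 -246.2   46. ]
```

View pics/ca.png

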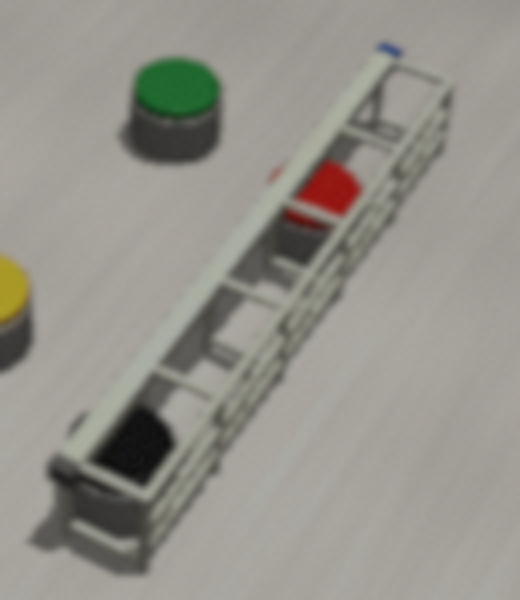

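View pics/cb.png

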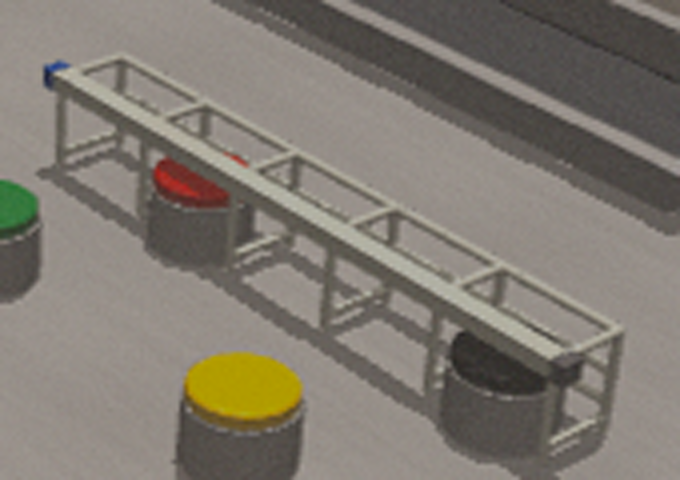

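```bash
python3 - <<'E'
from h import *
C={n:r.camera_params(n) for n in("scene","side")}
A=lambda u,v:(290+u/4-.375,225+v/4-.375); B=lambda u,v:(300+u/4-.375,195+v/4-.375)
for k,a,b in(("L",(378,58),(66,73)),("R",(82,455),(568,352))):
    a=A(*a);b=B(*b);print(k,tri([ray(C["scene"],*a),ray(C["side"],*b)]).round(1),plane(C["scene"],*a,66).round(1),plane(C["side"],*b,66).round(1))
s=r.sense();print(s["tool_pos"],s["tcp_rot"])
E
```

```text
L [589.9 133.   65.9] [590.1 132.4  66. ] [590.1 133.4  66. ]
R [ 601.1 -250.5   65.7] [ 600.2 -247.6   66. ] [ 598.9 -254.4   66. ]
[204.24643927 563.62210644 230.3245631 ] [-1.79901556e+02 -1.03709134e-02  1.60069899e+02]
```

```bash
cat >> h.py <<'E'
from scipy.spatial.transform import Rotation as R
def go(p,yaw,cur=None):
    s=r.sense();p0,e0=cur if cur else (s["tool_pos"],s["tcp_rot"])
    R0=R.from_euler("xyz",e0,degrees=True)
    d=R0.inv().apply(np.array(p)-p0);w=(R0.inv()*R.from_euler("xyz",[180,0,yaw],degrees=True)).as_rotvec()
    print("shift",d.round(1),"turn",w.round(4),"at",np.round(p0,1),np.round(e0,2),"F",s["ft_force"].round(2),"t",round(s["time"],2))
E
python3 -c "
from h import *
go([560,60,231.3],181.6,([204.5,564.1,231.3],[180,0,160.07]))"
```

```text
shift [-506.  -352.7   -0. ] turn [-0.      0.     -0.3758] at [204.5 564.1 231.3] [180.     0.   160.07] F [-0.62 -0.2   0.33] t 0.1
```

Call:
{"method": "jog_arm", "body": {
  "rows": [
    [[-34,-23,0],[0,0,-0.02]],
    [[-67,-47,0],[0,0,-0.04]],
    [[-101,-70,0],[0,0,-0.07]],
    [[-135,-94,0],[0,0,-0.1]],
    [[-169,-118,0],[0,0,-0.13]],
    [[-202,-141,0],[0,0,-0.16]],
    [[-236,-165,0],[0,0,-0.2]],
    [[-270,-188,0],[0,0,-0.24]],
    [[-304,-212,0],[0,0,-0.3]],
    [[-337,-235,0],[0,0,-0.3758]]
  ],
  "grip": 0
}}

```text
time: 1.1
tool_pos: [441.7, 226.6, 231.0]
tcp_rot: [-180.0, -0.0, -178.3]
ft_force: [0.7, 0.3, 0.1]
finger_gap: -0.1
grip_force: 0.0
```

```bash
python3 -c "
from h import *
go([550,20,230],181.6)"
```

```text
shift [-101.9 -209.8    1. ] turn [-0.0001 -0.0004  0.0025] at [441.7 226.6 231. ] [-1.7999e+02 -2.0000e-02 -1.7826e+02] F [0.66 0.3  0.12] t 1.1
```

Call:
{"method": "jog_arm", "body": {
  "rows": [
    [[-20,-42,0],[0,0,0.0025]],
    [[-40,-84,0],[0,0,0.0025]],
    [[-60,-126,0],[0,0,0.0025]],
    [[-80,-168,0],[0,0,0.0025]],
    [[-102,-210,0],[0,0,0.0025]],
    [[-102,-210,0],[0,0,0.0025]],
    [[-102,-210,0],[0,0,0.0025]]
  ]
}}

```text
time: 1.8
tool_pos: [548.9, 20.2, 230.5]
tcp_rot: [180.0, -0.1, -178.7]
ft_force: [-1.4, 0.8, -0.8]
finger_gap: -0.1
grip_force: 0.0
```

```bash
python3 - <<'E'
from h import *
s=r.sense();p,d=r.snapshot("wrist");cv2.imwrite("pics/w1.png",p);print(s["tool_pos"],s["tcp_rot"],s["time"])
np.save("pics/w1.npy",np.r_[s["tool_pos"],s["tcp_rot"]])
E
```

```text
[548.91051618  20.16269285 230.53585375] [ 1.79976834e+02 -8.89799668e-02 -1.78687615e+02] 1.8
```

View pics/w1.png

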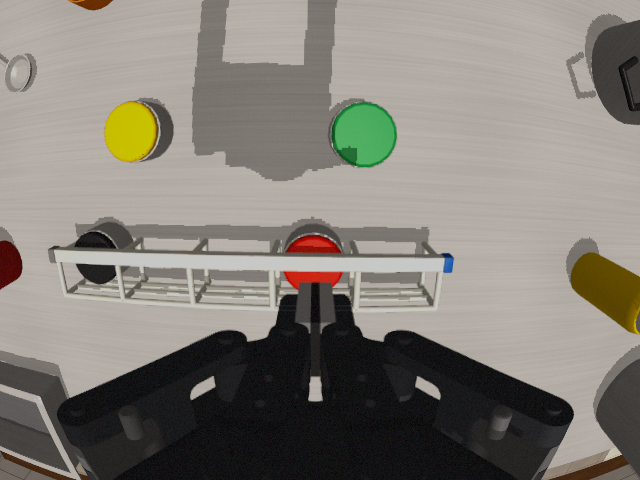

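Wrist view: rail from grey cap (56,255) to blue cap (448,263), red pot in gap 2 (312,262), gap 3 around column 235; yellow (132,131), green (364,134).

```bash
cat >> h.py <<'E'
CW=r.camera_params("wrist")
def wray(pose,u,v):
    c=CW;x,y=u-c["cx"],v-c["cy"];rr=np.hypot(x,y);t=rr/c["fx"]
    d=np.array([np.sin(t)*x/rr,np.sin(t)*y/rr,np.cos(t)])
    Rw=R.from_euler("xyz",pose[3:],degrees=True).as_matrix();T=c["tool_from_camera"]
    return pose[:3]+Rw@T[:3,3],Rw@T[:3,:3]@d
def wplane(pose,u,v,z):
    o,d=wray(pose,u,v);return o+d*(z-o[2])/d[2]
E
python3 - <<'E'
from h import *
im=cv2.imread("pics/w1.png");P=np.load("pics/w1.npy");g=im.min(2).astype(int)
pts=[]
for u in list(range(90,116,5))+list(range(150,186,5))+list(range(215,261,5))+list(range(380,416,5)):
    c=g[235:285,u]; 
    k=np.where(c>185)[0]
    if len(k)==0: print(u,c.max());continue
    # contiguous run containing the brightest
    i=k[len(k)//2] if 0 else int(np.argmax(c)); a=i
    while c[a-1]>175:a-=1
    b=i
    while c[b+1]>175:b+=1
    q=wplane(P,u,235+(a+b)/2,66);pts.append(q[:2]);print(u,235+a,235+b,q.round(1)[:2],end="; ")
pts=np.array(pts);f=np.polyfit(pts[:,1],pts[:,0],1);print("\nfit x=",f,"yaw",np.degrees(np.arctan(-f[0])),"resid",np.std(pts[:,0]-np.polyval(f,pts[:,1])))
for nm,row in(("L",im[263,425:460]),("R",im[255,42:80])):print(nm,row.tolist())
c,s=blob(im,(100,120,40),(125,255,255),(430,245,465,280));print("blue",c,s,wplane(P,*c,60))
S=r.camera_params("scene")
for k,lo,hi,roi in(("yellow",(22,140,100),(34,255,255),(90,90,180,170)),("green",(45,80,50),(85,255,255),(320,90,410,180)),("red",(0,150,80),(6,255,255),(270,220,360,300))):
    c,s=blob(im,lo,hi,roi);print(k,c,s,wplane(P,*c,46).round(1))
    uv={"yellow":(284.5,297.5),"green":(333.6,246.8)}.get(k)
    if uv: print(" tri",tri([ray(S,*uv),wray(P,*c)]).round(1))
E
```

```text
90 252 263 [ 594.3 -203.3]; 95 252 263 [ 594.  -196.9]; 100 252 263 [ 593.8 -190.5]; 105 252 264 [ 594.  -184.4]; 110 253 264 [ 594.3 -178.4]; 115 253 264 [ 594.  -172.4]; 150 254 266 [ 593.9 -133.1]; 155 254 266 [ 593.6 -127.8]; 160 254 267 [ 593.9 -122.6]; 165 254 267 [ 593.7 -117.4]; 170 254 267 [ 593.5 -112.2]; 175 255 267 [ 593.8 -107.2]; 180 255 267 [ 593.6 -102.1]; 185 255 267 [593.4 -97.1]; 215 256 268 [593.3 -68.2]; 220 256 269 [593.6 -63.5]; 225 256 269 [593.5 -58.9]; 230 256 269 [593.3 -54.2]; 235 256 269 [593.2 -49.6]; 240 256 269 [593. -45.]; 245 256 269 [592.9 -40.5]; 250 257 269 [593.2 -36. ]; 255 256 269 [592.6 -31.4]; 260 257 269 [592.9 -27. ]; 380 258 271 [592.1  79.3]; 385 258 271 [592.1  83.9]; 390 258 271 [592.   88.5]; 395 258 271 [592.  93.]; 400 258 271 [591.9  97.7]; 405 258 271 [591.9 102.3]; 410 258 271 [591.8 107. ]; 415 259 271 [592.3 111.8]; 
fit x= [-7.54684304e-03  5.92762612e+02] yaw 0.43239404576563645 resid 0.187166712219692
L [[198, 199, 198], [198, 199, 198], [198, 199, 198], [198, 199, 198], [199, 200, 199], [199, 199, 198], [199, 200, 199], [200
[... 793 characters left out ...]
8, 198], [191, 199, 199], [190, 200, 200], [190, 200, 199], [188, 198, 198], [189, 199, 198], [188, 198, 197], [191, 200, 200], [191, 199, 198], [191, 199, 198], [192, 198, 198], [192, 198, 198], [192, 198, 198], [192, 198, 196], [192, 200, 199], [192, 200, 198], [191, 199, 198], [191, 199, 198], [193, 199, 198]]
blue [447.94155844 262.87012987] [442 254  12  19 154] [592.18911018 146.05589616  60.        ]
yellow [130.52570745 131.45516142] [ 104  102   54   60 2509] [ 474.2 -154.7   46. ]
 tri [ 474. -158.   40.]
green [363.71792539 134.22565969] [ 332  102   65   65 3297] [479.6  61.6  46. ]
 tri [479.5  62.3  40.8]
red [313.03380282 245.01971831] [286 235  55  18 710] [581.4  19.6  46. ]
```

```bash
python3 - <<'E'
from h import *
P=np.load("pics/w1.npy")
a=wplane(P,443.5,264.5,66);b=wplane(P,54.5,256,66);print(a,b,np.linalg.norm(a-b),(a+b)/2)
for u,v in((122,258),(197,260),(276,263),(355,264),(430,264)):print(u,wplane(P,u,v,66))
E
```

```text
[591.63910659 139.39451358  66.        ] [ 594.92611649 -252.40357376   66.        ] 391.8118753644943 [593.28261154 -56.50453009  66.        ]
122 [ 593.14657032 -164.12326807   66.        ]
197 [592.01604714 -85.27244455  66.        ]
276 [592.54324751 -12.71110269  66.        ]
355 [591.96569505  56.88342406  66.        ]
430 [591.21566942 126.05616425  66.        ]
```

```bash
python3 -c "
from h import *
go([589,98,80],181)"
```

```text
shift [-42.4  75.7 150.7] turn [ 0.0005 -0.0013  0.007 ] at [548.6  21.2 230.7] [ 1.7997e+02 -8.0000e-02 -1.7860e+02] F [-0.12 -0.22  0.67] t 1.85
```

Call:
{"method": "jog_arm", "body": {
  "rows": [
    [[-21,38,10],[0,0,0.007]],
    [[-42,76,20],[0,0,0.007]],
    [[-42,76,60],[0,0,0.007]],
    [[-42,76,100],[0,0,0.007]],
    [[-42,76,130],[0,0,0.007]],
    [[-42,76,145],[0,0,0.007]],
    [[-42,76,151],[0,0,0.007]],
    [[-42,76,151],[0,0,0.007]],
    [[-42,76,151],[0,0,0.007]]
  ]
}}

```text
time: 2.75
tool_pos: [590.4, 98.6, 82.4]
tcp_rot: [180.0, 0.2, -178.9]
ft_force: [0.5, 0.5, 0.7]
finger_gap: 0.2
grip_force: 0.0
```

```bash
python3 -c "
from h import *
go([589,98,67],181)
s=r.sense();p,d=r.snapshot('side');cv2.imwrite('pics/s1.png',cv2.resize(p[150:320,270:490],None,fx=3,fy=3))"
```

```text
shift [ 1.5 -0.6 15.4] turn [0.0002 0.003  0.0013] at [590.4  98.6  82.4] [ 1.7999e+02  1.7000e-01 -1.7892e+02] F [0.45 0.46 0.68] t 2.75
```

View pics/s1.png

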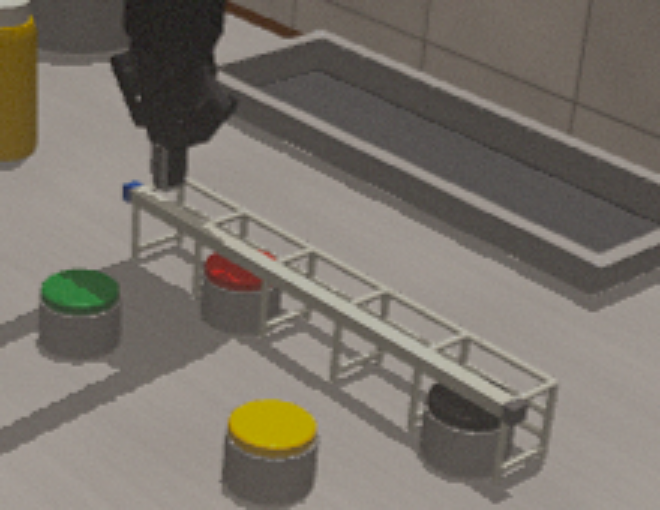

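The fingertip (crop 172,190) hangs over the rail in the first gap.

Call:
{"method": "jog_arm", "body": {
  "rows": [
    [[1,0,5],[0,0,0]],
    [[1,0,10],[0,0,0]],
    [[1,0,13],[0,0,0]],
    [[1,0,14],[0,0,0]],
    [[1,0,15],[0,0,0]],
    [[1,0,15.5],[0,0,0]],
    [[1,0,15.5],[0,0,0]]
  ]
}}

```text
time: 3.5
tool_pos: [587.8, 98.2, 66.0]
tcp_rot: [-180.0, -0.0, -178.9]
ft_force: [-8.1, -1.6, 13.2]
finger_gap: 0.0
grip_force: 6.3
```

Call:
{"method": "jog_arm", "body": {
  "rows": [
    [[0,0,-0.4],[0,0,0]],
    [[0,0,-0.4],[0,0,0]]
  ]
}}

```text
time: 3.7
tool_pos: [587.9, 98.1, 66.0]
tcp_rot: [-180.0, -0.0, -178.9]
ft_force: [-5.9, -0.9, 8.6]
finger_gap: -0.4
grip_force: 4.4
```

Call:
{"method": "jog_arm", "body": {
  "rows": [
    [[0,-8,0],[0,0,0]],
    [[0,-16,0],[0,0,0]],
    [[0,-24,0],[0,0,0]],
    [[0,-32,0],[0,0,0]],
    [[0,-40,0],[0,0,0]],
    [[0,-48,0],[0,0,0]],
    [[0,-56,0],[0,0,0]],
    [[0,-64,0],[0,0,0]],
    [[0,-72,0],[0,0,0]],
    [[0,-78,0],[0,0,0]]
  ]
}}

```text
time: 4.7
tool_pos: [590.3, 20.1, 66.1]
tcp_rot: [180.0, 0.1, -179.0]
ft_force: [-1.0, 4.7, 5.9]
finger_gap: 0.1
grip_force: 2.9
```

Call:
{"method": "jog_arm", "body": {
  "rows": [
    [[0,0,0.1],[0,0,0]],
    [[0,-8,0.1],[0,0,0]],
    [[0,-17,0.1],[0,0,0]],
    [[0,-26,0.1],[0,0,0]],
    [[0,-35,0.1],[0,0,0]],
    [[0,-44,0.2],[0,0,0]],
    [[0,-53,0.2],[0,0,0]],
    [[0,-62,0.2],[0,0,0]],
    [[0,-71,0.2],[0,0,0]],
    [[0,-78,0.2],[0,0,0]]
  ]
}}

```text
time: 5.7
tool_pos: [591.9, -57.9, 66.0]
tcp_rot: [180.0, 0.1, -179.0]
ft_force: [0.3, 5.4, 7.2]
finger_gap: 0.0
grip_force: 3.6
```

Call:
{"method": "jog_arm", "body": {
  "rows": [
    [[0,0,0.2],[0,0,0]],
    [[0,0,0.2],[0,0,0]]
  ]
}}

```text
time: 5.9
tool_pos: [591.9, -58.8, 66.1]
tcp_rot: [-179.9, 0.1, -179.0]
ft_force: [-1.7, -0.0, 7.1]
finger_gap: -0.2
grip_force: 3.9
```

Rail run done. Lift, back off and look at the gap and pot.

Call:
{"method": "jog_arm", "body": {
  "rows": [
    [[0,0,-20],[0,0,0]],
    [[0,0,-60],[0,0,0]],
    [[0,0,-105],[0,0,0]],
    [[40,0,-140],[0,0,0]],
    [[80,0,-165],[0,0,0]],
    [[100,0,-170],[0,0,0]],
    [[100,0,-170],[0,0,0]],
    [[100,0,-170],[0,0,0]]
  ]
}}

```text
time: 6.7
tool_pos: [491.0, -60.0, 234.9]
tcp_rot: [-180.0, 0.0, -179.0]
ft_force: [-0.4, 0.2, -0.5]
finger_gap: 0.1
grip_force: 0.0
```

```bash
python3 - <<'E'
from h import *
s=r.sense();p,d=r.snapshot("wrist");cv2.imwrite("pics/w2.png",p);print(s["tool_pos"],s["tcp_rot"],s["time"])
np.save("pics/w2.npy",np.r_[s["tool_pos"],s["tcp_rot"]])
E
```

```text
[490.97273843 -59.98238445 234.85431916] [-1.79977673e+02  4.57097197e-02 -1.78977654e+02] 6.7
```

View pics/w2.png

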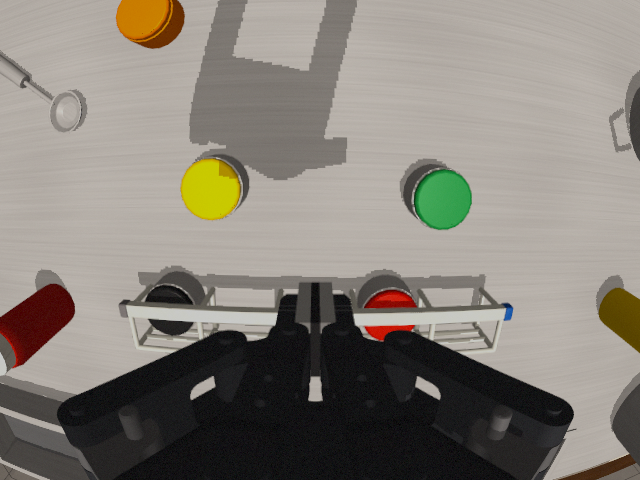

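Yellow lid at (211,188), green at (442,198), red in gap 2 (390,312), rail ends at (130,309) and (504,313).

```bash
python3 - <<'E'
from h import *
im=cv2.imread("pics/w2.png");P=np.load("pics/w2.npy");P1=np.load("pics/w1.npy")
im1=cv2.imread("pics/w1.png")
g=im[309,118:140].min(1);print(g.tolist());print(im[313,496:516].tolist())
for k,lo,hi,roi,roi1 in(("yellow",(22,140,80),(34,255,255),(170,150,250,230),(90,90,180,170)),("green",(45,80,50),(85,255,255),(400,150,490,240),(320,90,410,180))):
    c,s=blob(im,lo,hi,roi);c1,_=blob(im1,lo,hi,roi1)
    print(k,c,s,wplane(P,*c,46).round(1),"tri",tri([wray(P,*c),wray(P1,*c1)]).round(1))
E
```

```text
[170, 127, 111, 113, 112, 114, 115, 105, 130, 192, 192, 193, 193, 194, 194, 192, 191, 192, 193, 191, 192, 190]
[[193, 201, 201], [191, 200, 200], [191, 200, 200], [192, 201, 201], [191, 200, 199], [193, 201, 200], [193, 200, 200], [192, 200, 200], [186, 191, 188], [159, 132, 120], [166, 91, 37], [171, 94, 31], [171, 92, 34], [169, 87, 20], [168, 87, 20], [167, 87, 24], [160, 144, 135], [169, 176, 183], [170, 177, 184], [170, 177, 183]]
yellow [210.24154758 188.74172185] [ 181  158   60   62 2869] [ 472.9 -156.4   46. ] tri [ 474.1 -158.7   38.2]
green [442.41946185 199.04423148] [ 414  169   58   61 2713] [478.4  59.8  46. ] tri [479.6  62.6  38.6]
```

```bash
python3 - <<'E'
from h import *
P=np.load("pics/w2.npy");a=wplane(P,504.7,314,66);b=wplane(P,126.3,309.5,66);print(a,b,np.linalg.norm(a-b),(a+b)/2)
print("yaw",np.degrees(np.arctan2(-(a-b)[0],(a-b)[1])))
go([473,-218,160],91)
E
```

```text
[591.80578512 139.51283714  66.        ] [ 593.04153368 -252.69093093   66.        ] 392.2057148546637 [592.4236594  -56.58904689  66.        ]
yaw 0.1805259108826266
shift [  20.9 -157.8   74.3] turn [-2.0000e-04 -2.0000e-04  1.5714e+00] at [491.1 -59.8 234.3] [-1.8000e+02 -1.0000e-02 -1.7897e+02] F [ 0.06 -0.16  0.35] t 6.75
```

Call:
{"method": "jog_arm", "body": {
  "rows": [
    [[2,-20,5],[0,0,0.145]],
    [[4,-40,10],[0,0,0.29]],
    [[6,-60,20],[0,0,0.435]],
    [[8,-80,30],[0,0,0.58]],
    [[10,-100,35],[0,0,0.725]],
    [[12,-120,40],[0,0,0.87]],
    [[15,-135,50],[0,0,1.015]],
    [[18,-150,60],[0,0,1.16]],
    [[20,-158,70],[0,0,1.305]],
    [[21,-158,74],[0,0,1.45]]
  ],
  "grip": 24
}}

```text
time: 7.75
tool_pos: [472.2, -218.7, 158.0]
tcp_rot: [-179.8, -0.1, 97.6]
ft_force: [-0.3, 0.9, -0.3]
finger_gap: 24.2
grip_force: 0.0
```

```bash
python3 -c "
from h import *
go([473,-220,12],90)"
```

```text
shift [ -1.7   1.1 146. ] turn [-0.0034 -0.0018  0.1321] at [ 472.2 -218.7  158. ] [-1.7981e+02 -1.2000e-01  9.7570e+01] F [-0.3   0.94 -0.29] t 7.75
```

Call:
{"method": "jog_arm", "body": {
  "rows": [
    [[0,0,10],[0,0,0.12]],
    [[-1,1,45],[0,0,0.12]],
    [[-1,1,80],[0,0,0.12]],
    [[-1,1,115],[0,0,0.12]],
    [[-1,1,135],[0,0,0.12]],
    [[-1,1,145],[0,0,0.12]],
    [[-1,1,145],[0,0,0.12]],
    [[-1,1,145],[0,0,0.12]]
  ]
}}

```text
time: 8.55
tool_pos: [474.7, -219.1, 16.3]
tcp_rot: [180.0, 0.0, 91.1]
ft_force: [0.5, -1.4, 1.1]
finger_gap: 23.7
grip_force: 0.0
```

```bash
python3 -c "
from h import *
go([473,-97,13],90)"
```

```text
shift [122.1   0.7   3.3] turn [0.0004 0.0002 0.0193] at [ 474.7 -219.1   16.3] [1.7998e+02 1.0000e-02 9.1110e+01] F [ 0.55 -1.41  1.14] t 8.55
```

Call:
{"method": "jog_arm", "body": {
  "rows": [
    [[5,0,2],[0,0,0.019]],
    [[10,0,3],[0,0,0.019]],
    [[14,0,3],[0,0,0.019]],
    [[18,0,3],[0,0,0.019]],
    [[22,0,3],[0,0,0.019]],
    [[26,0,3],[0,0,0.019]],
    [[31,0,3],[0,0,0.019]],
    [[36,0,3],[0,0,0.019]],
    [[42,0,3],[0,0,0.019]],
    [[48,0,3],[0,0,0.019]]
  ]
}}

```text
time: 9.55
tool_pos: [473.3, -170.4, 12.9]
tcp_rot: [180.0, 0.0, 90.0]
ft_force: [0.0, -2.3, 1.6]
finger_gap: 24.0
grip_force: 1.2
```

```bash
python3 - <<'E'
from h import *
go([473,-97,13],90)
s=r.sense();P=np.r_[s["tool_pos"],s["tcp_rot"]];p,d=r.snapshot("wrist");cv2.imwrite("pics/w3.png",p)
c,q=blob(p,(22,140,60),(34,255,255),(0,0,640,480));print(c,q,wplane(P,*c,46))
E
```

```text
shift [73.4 -0.2 -0.1] turn [0.0003 0.0003 0.0003] at [ 473.3 -170.4   12.9] [1.7998e+02 2.0000e-02 9.0020e+01] F [ 0.02 -2.34  1.58] t 9.55
[315.2432549  225.32670588] [  224   137   184   178 25500] [ 473.95967065 -127.90476795   46.        ]
```

Call:
{"method": "jog_arm", "body": {
  "rows": [
    [[8,0,0],[0,0,0]],
    [[16,0,0],[0,0,0]],
    [[24,0,0],[0,0,0]],
    [[32,0,0],[0,0,0]],
    [[40,0,0],[0,0,0]],
    [[48,0,0],[0,0,0]],
    [[56,0,0],[0,0,0]],
    [[63,0,0],[0,0,0]],
    [[69,0,0],[0,0,0]],
    [[72,0,0],[0,0,0]]
  ]
}}

```text
time: 10.6
tool_pos: [473.0, -98.1, 12.7]
tcp_rot: [-180.0, -0.0, 90.0]
ft_force: [0.1, -1.3, 0.3]
finger_gap: 23.9
grip_force: 0.7
```

Call:
{"method": "jog_arm", "body": {
  "rows": [
    [[0,0,0],[0,0,0]],
    [[-15,0,0],[0,0,0]],
    [[-35,0,0],[0,0,0]],
    [[-40,0,-30],[0,0,0]],
    [[-40,0,-75],[0,0,0]],
    [[-40,0,-120],[0,0,0]],
    [[-40,0,-150],[0,0,0]],
    [[-40,0,-150],[0,0,0]],
    [[-40,0,-150],[0,0,0]]
  ]
}}

```text
time: 11.5
tool_pos: [473.6, -139.8, 163.5]
tcp_rot: [179.9, 0.0, 90.0]
ft_force: [-0.7, 0.4, -0.3]
finger_gap: 24.2
grip_force: 0.0
```

```bash
python3 - <<'E'
from h import *
s=r.sense();P=np.r_[s["tool_pos"],s["tcp_rot"]];p,d=r.snapshot("wrist");cv2.imwrite("pics/w4.png",p)
c,q=blob(p,(22,140,60),(34,255,255),(150,60,500,400));print(c,q,wplane(P,*c,46))
S=r.camera_params("scene");I,_=r.snapshot("scene")
c2,q=blob(I,(22,140,80),(34,255,255),(260,240,340,320));print(c2,q,plane(S,*c2,46),tri([wray(P,*c),ray(S,*c2)]))
go([420,-58,160],180)
E
```

```text
[313.79662605 115.86354264] [ 273   75   83   83 5335] [473.76742648 -58.01661073  46.        ]
[307.53979239 272.42214533] [297 265  22  16 289] [477.07831274 -62.39447673  46.        ] [473.90027116 -57.69278307  40.74193681]
shift [ 80.9 -52.2   1.5] turn [-1.000e-03 -2.500e-03 -1.571e+00] at [ 472.2 -138.9  161.3] [-1.7987e+02 -5.0000e-02  8.9990e+01] F [0.36 0.18 0.1 ] t 11.6
```

Call:
{"method": "jog_arm", "body": {
  "rows": [
    [[8,-6,0],[0,0,-0.145]],
    [[16,-12,0],[0,0,-0.29]],
    [[24,-18,0],[0,0,-0.435]],
    [[32,-24,0],[0,0,-0.58]],
    [[40,-30,0],[0,0,-0.725]],
    [[48,-36,0],[0,0,-0.87]],
    [[56,-42,0],[0,0,-1.015]],
    [[64,-48,0],[0,0,-1.16]],
    [[74,-54,0],[0,0,-1.305]],
    [[82,-58,0],[0,0,-1.45]]
  ]
}}

```text
time: 12.6
tool_pos: [413.5, -56.2, 160.8]
tcp_rot: [180.0, -0.2, 173.4]
ft_force: [-0.9, -0.4, 0.7]
finger_gap: 23.9
grip_force: 0.0
```

```bash
python3 -c "
from h import *
go([414,-57.5,13],180.6)"
```

```text
shift [ -1.1  -1.3 147.8] turn [ 0.0008 -0.0037 -0.125 ] at [413.5 -56.2 160.8] [179.97  -0.21 173.44] F [-0.9  -0.44  0.7 ] t 12.6
```

Call:
{"method": "jog_arm", "body": {
  "rows": [
    [[0,0,10],[0,0,-0.125]],
    [[0,-1,45],[0,0,-0.125]],
    [[0,-1,80],[0,0,-0.125]],
    [[0,-1,115],[0,0,-0.125]],
    [[0,-1,135],[0,0,-0.125]],
    [[0,-1,147],[0,0,-0.125]],
    [[0,-1,147],[0,0,-0.125]],
    [[0,-1,147],[0,0,-0.125]]
  ]
}}

```text
time: 13.4
tool_pos: [415.0, -57.9, 16.0]
tcp_rot: [180.0, -0.0, -179.7]
ft_force: [-0.8, 0.2, 0.5]
finger_gap: 24.5
grip_force: 0.0
```

```bash
python3 -c "
from h import *
go([490,-57.5,13],180.6)"
```

```text
shift [-75.   0.   3.] turn [ 0.0001 -0.0004 -0.006 ] at [415.  -57.9  16. ] [ 1.7999e+02 -2.0000e-02 -1.7975e+02] F [-0.75  0.2   0.51] t 13.4
```

Call:
{"method": "jog_arm", "body": {
  "rows": [
    [[-6,0,3],[0,0,-0.005]],
    [[-12,0,3],[0,0,-0.005]],
    [[-17,0,3],[0,0,-0.005]],
    [[-22,0,3],[0,0,-0.005]],
    [[-30,0,3],[0,0,-0.005]],
    [[-39,0,3],[0,0,-0.005]],
    [[-48,0,3],[0,0,-0.005]],
    [[-58,0,3],[0,0,-0.005]],
    [[-68,0,3],[0,0,-0.005]],
    [[-75,0,3],[0,0,-0.005]]
  ]
}}

```text
time: 14.4
tool_pos: [491.1, -57.5, 12.8]
tcp_rot: [-180.0, 0.0, -179.5]
ft_force: [-2.5, -0.1, 1.2]
finger_gap: 24.0
grip_force: 0.9
```

```bash
python3 - <<'E'
from h import *
go([555,-57,13],180.6)
s=r.sense();P=np.r_[s["tool_pos"],s["tcp_rot"]];p,d=r.snapshot("wrist");cv2.imwrite("pics/w5.png",p)
c,q=blob(p,(22,140,60),(34,255,255),(0,0,640,480));print(c,q,wplane(P,*c,46))
E
```

```text
shift [-63.9  -0.2  -0.2] turn [-0.      0.0004 -0.0009] at [491.1 -57.5  12.8] [-1.8000e+02  2.0000e-02 -1.7945e+02] F [-2.49 -0.14  1.23] t 14.4
[314.98450348 378.98450348] [ 273  356   85   46 3162] [506.69029055 -57.0239982   46.        ]
```

View pics/w5.png

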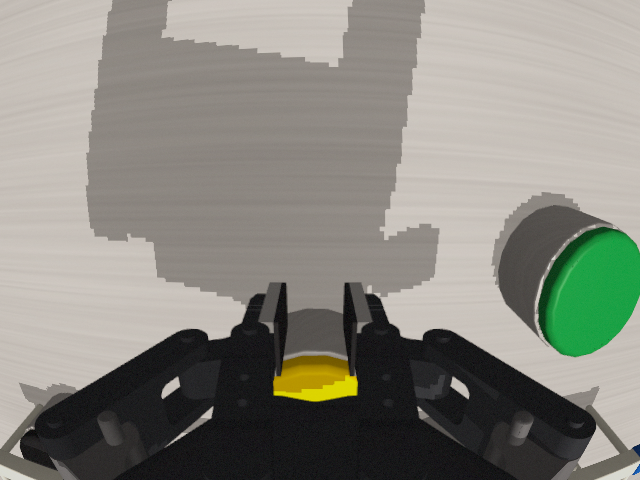

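The pot sits centred between the fingertips (315,380), green clear to the right.

Call:
{"method": "jog_arm", "body": {
  "rows": [
    [[-6,0,0],[0,0,0]],
    [[-12,0,0],[0,0,0]],
    [[-18,0,0],[0,0,0]],
    [[-24,0,0],[0,0,0]],
    [[-30,0,0],[0,0,0]],
    [[-36,0,0],[0,0,0]],
    [[-42,0,0],[0,0,0]],
    [[-48,0,0],[0,0,0]],
    [[-54,0,0],[0,0,0]],
    [[-60,0,0],[0,0,0]]
  ]
}}

```text
time: 15.45
tool_pos: [550.4, -56.9, 12.8]
tcp_rot: [-180.0, -0.0, -179.5]
ft_force: [-0.6, -0.6, -1.8]
finger_gap: 24.3
grip_force: 0.5
```

Call:
{"method": "jog_arm", "body": {
  "rows": [
    [[-2,0,0],[0,0,0]],
    [[-4,0,0],[0,0,0]],
    [[-6,0,0],[0,0,0]],
    [[-8,0,0],[0,0,0]],
    [[-9,0,0],[0,0,0]],
    [[-9,0,0],[0,0,0]]
  ]
}}

```text
time: 16.05
tool_pos: [559.1, -56.8, 12.9]
tcp_rot: [-180.0, 0.0, -179.5]
ft_force: [-0.8, 0.0, 0.6]
finger_gap: 24.0
grip_force: 0.4
```

Not yet at the bars; feel forward in small steps.

Call:
{"method": "jog_arm", "body": {
  "rows": [
    [[-1,0,0],[0,0,0]],
    [[-2,0,0],[0,0,0]],
    [[-3,0,0],[0,0,0]],
    [[-3,0,0],[0,0,0]]
  ]
}}

```text
time: 16.45
tool_pos: [562.1, -56.8, 12.8]
tcp_rot: [-180.0, 0.0, -179.5]
ft_force: [-0.9, -0.8, 0.5]
finger_gap: 24.0
grip_force: 0.6
```

Call:
{"method": "jog_arm", "body": {
  "rows": [
    [[-0.5,0,0],[0,0,0]],
    [[-1,0,0],[0,0,0]],
    [[-1.5,0,0],[0,0,0]],
    [[-1.5,0,0],[0,0,0]]
  ]
}}

```text
time: 16.85
tool_pos: [563.5, -56.8, 12.8]
tcp_rot: [-180.0, 0.0, -179.5]
ft_force: [-2.1, -0.1, 1.3]
finger_gap: 24.2
grip_force: 0.9
```

Call:
{"method": "jog_arm", "body": {
  "rows": [
    [[-0.5,0,0],[0,0,0]],
    [[-1,0,0],[0,0,0]],
    [[-1.5,0,0],[0,0,0]],
    [[-1.5,0,0],[0,0,0]]
  ]
}}

```text
time: 17.25
tool_pos: [565.1, -56.7, 12.8]
tcp_rot: [-180.0, 0.0, -179.5]
ft_force: [-1.8, 1.0, 0.7]
finger_gap: 24.0
grip_force: 0.8
```

Call:
{"method": "jog_arm", "body": {
  "rows": [
    [[-0.5,0,0],[0,0,0]],
    [[-1,0,0],[0,0,0]],
    [[-1,0,0],[0,0,0]]
  ]
}}

```text
time: 17.55
tool_pos: [565.6, -56.7, 12.7]
tcp_rot: [180.0, -0.0, -179.5]
ft_force: [-4.8, 0.3, 3.5]
finger_gap: 24.0
grip_force: 2.5
```

Call:
{"method": "jog_arm", "body": {
  "rows": [
    [[-0.5,0,0],[0,0,0]],
    [[-0.5,0,0],[0,0,0]],
    [[-0.5,0,0],[0,0,0]]
  ]
}}

```text
time: 17.85
tool_pos: [565.8, -56.7, 12.7]
tcp_rot: [180.0, -0.1, -179.5]
ft_force: [-6.9, -0.1, 4.6]
finger_gap: 23.9
grip_force: 3.5
```

Firm stop: the pot meets the bars. Draw clear and check.

Call:
{"method": "jog_arm", "body": {
  "rows": [
    [[1,0,0],[0,0,0]],
    [[8,0,0],[0,0,0]],
    [[25,0,0],[0,0,0]],
    [[60,0,0],[0,0,0]],
    [[90,0,-20],[0,0,0]],
    [[100,0,-60],[0,0,0]],
    [[100,0,-110],[0,0,0]],
    [[100,0,-160],[0,0,0]],
    [[100,0,-200],[0,0,0]],
    [[100,0,-200],[0,0,0]]
  ]
}}

```text
time: 18.85
tool_pos: [470.2, -58.6, 220.4]
tcp_rot: [-179.8, 0.7, -179.5]
ft_force: [1.4, -0.3, 0.1]
finger_gap: 23.9
grip_force: 0.0
```

```bash
python3 - <<'E'
from h import *
for _ in range(4): s=r.sense();p,d=r.snapshot("side")
cv2.imwrite("pics/s2.png",cv2.resize(p[170:330,270:490],None,fx=3,fy=3));print(s["time"],s["tool_pos"],s["ft_force"])
c=r.camera_params("side")
for k,lo,hi,roi in(("yellow",(22,140,60),(34,255,255),(340,225,460,315)),("green",(45,100,50),(80,255,255),(275,235,320,270)),("red",(0,150,80),(6,255,255),(330,230,365,262))):
    b,q=blob(p,lo,hi,roi);print(k,b,q,plane(c,*b,46).round(1))
E
```

```text
19.0 [466.31954203 -57.6181415  212.27826506] [-0.7212136  -0.53938967 -1.04621892]
yellow [368.71717172 253.3030303 ] [361 247  20  12  99] [585.5 -60.3  46. ]
green [296.29249012 245.83399209] [284 240  25  13 253] [476.2  58.2  46. ]
red [345.92857143 240.21428571] [339 235  18  11  98] [583.8  14.4  46. ]
```

View pics/s2.png

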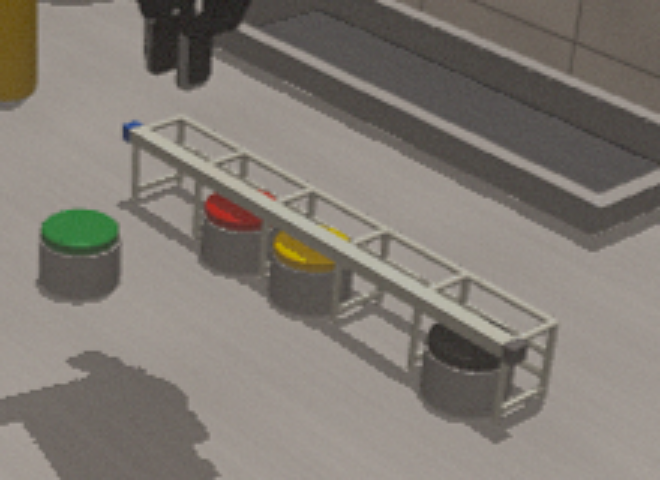

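Yellow stands in gap 3 (crop 305,265), as deep as red beside it. Green and red have not moved, and the fingers are clear.

```bash
python3 -c "
from bench import r
print(r.hand_in())"
```

```text
the job is handed in; nothing more can be done
None
```

I ran a fingertip along the rail over gaps 1 to 3, pushed the yellow pot into the third gap until it met the back bars, drew the fingers clear and handed the job in at about 19 s; the hand-in returned no verdict.

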